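# Dial open the saw's key box

### The arm

A 6-joint arm with a two-finger parallel gripper is mounted at the origin on a cart in front of the work surface, level with it; the furniture and walls round the work are solid. World frame = base frame: x ahead of the robot, y to its left, z up, the work surface at z = 0. Lengths are in m, angles in degrees, forces in N, time in s.
With the tool pointing down it reaches from about 0.35 to 0.875 m from the base axis. Payload 4.2 kg.
Tool frame: the origin (TCP) lies midway between the tips of the shut fingers; the grasp point (between the pads) lies 19 mm behind it; z points along the fingers, y is the direction in which the jaws open and shut (so a half turn about z gives the same grasp; the last joint's range is limited). The gripper opens to 87 mm and grips with 3 to 60 N. Pads are 19 mm wide; open, the fingers measure 117 mm over their backs; the gripper's body (75 mm by 190 mm) begins 51 mm behind the grasp point.
Start: joints at [14.817, 22.042, 0.453, 0, -68.411, -14.817], TCP at [0.625, 0, 0.223] pointing down, gripper open.
Joint ranges: [-179.83, 179.83], [-69.29, 118.12], [-61.27, 80.66], [-181.25, 117.63], [-171.15, -9.14], [-177.46, 177.46]. Speed limits (degrees/s): [159.86, 159.86, 180, 180, 180, 180].

### API

Orientations are given as a 3x3 rotation matrix whose columns are the frame's x, y, z axes.
In Python, from station import r gives the robot as it stands.
- The arm moves only by the tool servo_tool, never from a script. Its arguments are lists of equal length, an entry for each row: "slide": the shift along the world's x, y, z in units of 60 mm (1.0 is 60 mm), a list of three; "twist": the turn, a rotation vector about the world's x, y, z in units of 6 degrees (1.0 is 6 degrees), a list of three; "gripper": the closure, from 0 (fully open) to 1 (shut). In form: {"slide": [[x, y, z], ...], "twist": [[wx, wy, wz], ...], "gripper": [gripper, ...]}. A call has 1 to 12 rows; each row shifts and turns the commanded pose from where the row before left it; what a row does not reach is not made up. A row lasts 1/8 s, in which the tool goes at most 62.5 mm and 10.7 degrees, less where a joint would pass 70% of its speed; a pose out of reach is approached as far as the arm can. A call is refused whole if a number of a shift passes 1 or a number of a turn 1, either way. A call with a gripper value outside its range is refused whole. The fingers move at their own pace and stop on an object; the grip force is fixed at half the most. Time passes only in rows, so rows that do not move let the fingers close. It gives the time, the measured TCP pose, the force and the opening at its end, in the units of the state.
- r.sense(): the state, without advancing time (a new reading comes with each control period).
- r.capture(name): name is "scene" or "side" or "wrist"; returns a dict with "image" (420x560x3 uint8, blue, green, red), "intrinsics" (3x3 intrinsics, pixels), "R" (3x3) and "t" (3): a world point X has camera coordinates R X + t. Camera axes: x right, y down, z forward; pixel columns grow to the right and rows downward; lengths in m; the calibration is good to about 2 mm. A picture is of the moment at which its call begins. There is no depth.
- r.finish_job(): hands the job in, once; it reports no verdict.
The state is a dict: "time_s": time; "joints": joint angles; "joint_velocities": joint speeds; "effort": joint torques, N m; "tcp_pos": TCP position; "ee_rot": TCP orientation; "wrist_force": force on the tool from outside, world axes, zero at the start; "moment": the same for the moment, N m; "gripper_width": opening from 0.0 (shut) to 1.0 (fully open).
Only numpy, scipy, OpenCV 4.12 (cv2) and the standard library are available. Lean on these libraries where they do the work, as an engineer would, in place of code of your own. Each camera call takes 0.05 s, during which the arm holds its last target.

### The job

Unlock the grey key box by its dial: turn the pointer right (clockwise) to the one-pip mark, then left to the three-pip mark without running past it, stopping for a moment on each, then right again, past the one-pip mark, gently until you feel the dial come up against its stop, without forcing it. Let go of the dial and slide the steel bolt fin on the cover all the way towards the dial. Leave the jar, the bit case and the spool where they are.

Things in the scene. Friction and masses are not known exactly. Their poses are not given: they have to be found in the camera images.
- lockbox: grey sheet-steel key box, fixed, lying flat: 134 (x) x 219 (y) x 50 mm high; origin at the centre of its underside, z up. On its cover sit the dial (axis at x 0, y +45 mm) and the bolt fin (x 0, y -65 mm when shut)
- scale (a point): centre of the round aluminium scale plate (diameter 108 mm) under the dial, 52 mm over the table; axes as the box's. 46 mm from the centre stand small dark pips: two pips in the box's +x direction (dial reading 0), one pip 20 degrees clockwise of that (-0.349 rad), three pips 20 degrees counter-clockwise (+0.349); elsewhere thin ticks
- dial (a joint): angle of the black dial, rad, positive left (counter-clockwise from above); 0 with its white pointer at the two pips, -0.349 at one pip, +0.349 at three. Starts at -0.1 to 0.2. Light friction (0.05 N m), stays where left. Turned right past one pip it meets an unseen sprung stop at an unknown reading from -0.52 to -1.08 (the wheel inside sits differently each time). Count a mark within 0.1
- dial_grip (a point): point on the dial's axis at which to grip its bar, 79 mm over the table. The bar is 54 mm long, 12 mm thick, 32 mm tall (from 57 to 89 mm over the table) on a disc of diameter 68; its long direction is this point's x axis, which points along the pointer and turns with the dial
- stop: the fixed stop post inside the box, unseen; its pose (axes as the box's, origin on the dial axis) does not tell where the dial meets it. The dial meets it through a stiff spring: 9 N m per rad turned on beyond contact. More than 0.56 N m on the dial (20 N at the post) is forcing it; 0.2 to 0.4 N m is plenty. Let go, the dial springs back to just touching, where the bolt fits (within about 0.04 rad)
- bolt (a joint): travel of the bolt, m: 0 shut, 0.025 fully drawn (end of its travel); slides along the box's +y, towards the dial, with 2.5 N friction. After a few mm it jams on the wheel inside unless the dial is at its stop
- bolt_grip (a point): middle of the bolt's upright steel fin at gripping height, 76 mm over the table: 12 mm thick along the box's x, 26 mm long along its y, rising from 52 to 90 mm over the table; axes as the box's
- jar: bystander: small round jar, brown with white cap, diameter 47, height 44 mm; origin at the centre of its underside
- bit_case: bystander: flat blue drill-bit case 55 x 100 x 27 mm; origin at the centre of its underside
- cable_spool: bystander: flanged spool, diameter 48, height 40 mm; origin at the centre of its underside

How it is judged:
By the outcome, as a careful person would: the job done as asked, in the order asked, and still so for the second after the job is handed in, with the robot touching nothing.
It also fails if it takes over 72 s, if anything falls off the work surface, if the arm or the gripper's body presses on something with over 40 N, if the wrist force passes 120 N, or if a joint passes its speed limit or range.

## Working session

There is one attempt and no reset: what is moved stays moved. The work goes in short steps, Python scripts to look and compute and a tool call to move; the robot and the scene stay as the last step left them, time stands still between calls to the robot, and variables do not carry over. Pictures are saved under pics/ and viewed, and the job is handed in when it is done.

Besides the shell and the picture viewer there is one more tool, called after "Request:" in YAML: its name, and indented under it one key for each argument. servo_tool: Moves the arm, as the interface text tells. Its arguments: {"type":"object","properties":{"slide":{"type":"array","items":{"type":"array","items":{"type":"number"}}},"twist":{"type":"array","items":{"type":"array","items":{"type":"number"}}},"gripper":{"type":"array","items":{"type":"number"}}},"required":["slide","twist","gripper"]}

```bash
mkdir -p pics; python3 - <<'E'
from station import r
import cv2,json,numpy as np
s=r.sense(); print({k:np.round(v,3).tolist() for k,v in s.items()})
for n in ["scene","side","wrist"]:
    c=r.capture(n); cv2.imwrite(f"pics/{n}0.png",c["image"]); 
    np.savez(f"{n}.npz",K=c["intrinsics"],R=c["R"],t=c["t"]); print(n,np.round(c["intrinsics"],1).tolist(),np.round(c["R"],3).tolist(),np.round(c["t"],3))
E
```

```text
{'time_s': 0.0, 'joints': [14.816, 22.089, 0.38, -0.03, -68.412, -14.818], 'joint_velocities': [0.034, 0.051, -0.116, 0.012, -0.064, 0.068], 'effort': [0.001, -39.066, 18.74, 4.22, 0.011, -0.0], 'tcp_pos': [0.624, 0.0, 0.221], 'ee_rot': [[-0.0, -1.0, -0.002], [-1.0, 0.0, -0.0], [0.0, 0.002, -1.0]], 'wrist_force': [0.123, -0.873, -0.327], 'moment': [0.014, -0.009, -0.003], 'gripper_width': 1.003}
scene [[438.4, 0.0, 279.5], [0.0, 438.4, 207.8], [0.0, 0.0, 1.0]] [[0.772, -0.635, 0.014], [-0.314, -0.4, -0.861], [0.553, 0.66, -0.508]] [-0.432  0.282  0.554]
side [[439.8, 0.0, 276.3], [0.0, 439.8, 211.5], [0.0, 0.0, 1.0]] [[0.819, -0.573, -0.003], [-0.457, -0.649, -0.608], [0.346, 0.5, -0.794]] [-0.45   0.365  0.741]
wrist [[347.3, 0.0, 281.0], [0.0, 347.3, 207.0], [0.0, 0.0, 1.0]] [[-1.0, -0.0, 0.003], [0.0, 0.959, 0.283], [-0.003, 0.283, -0.959]] [ 0.623 -0.035  0.393]
```

View pics/scene0.png

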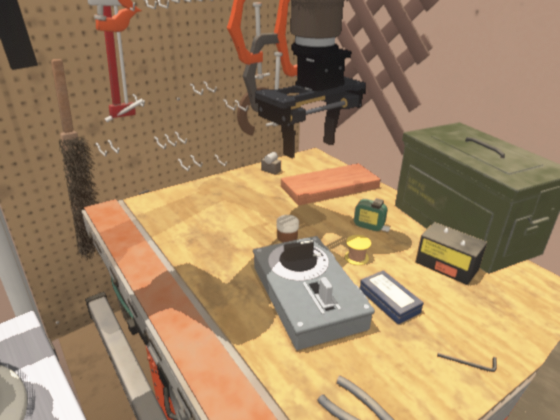

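View pics/side0.png

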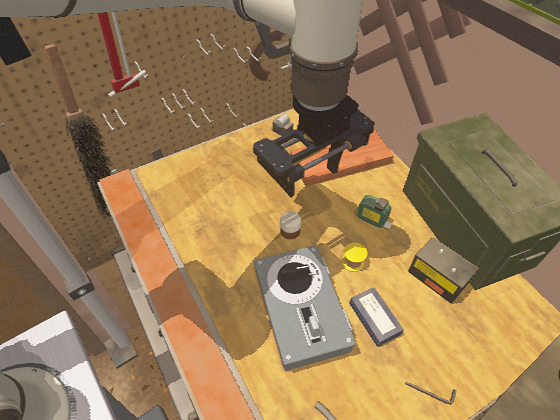

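View pics/wrist0.png

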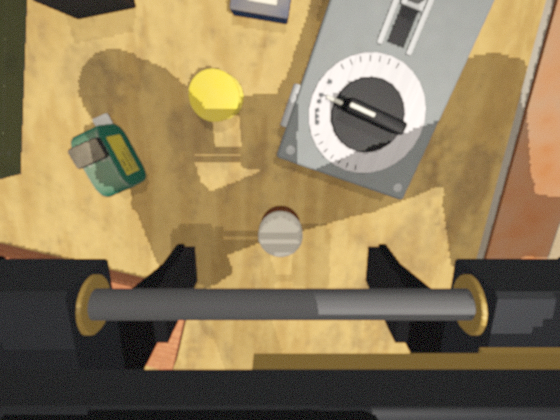

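```bash
python3 - <<'E'
import cv2
a=cv2.imread("pics/wrist0.png")[0:210,260:540]; cv2.imwrite("pics/wz.png",cv2.resize(a,None,fx=2.8,fy=2.8,interpolation=2))
a=cv2.imread("pics/side0.png")[235:375,240:400]; cv2.imwrite("pics/sz.png",cv2.resize(a,None,fx=4.2,fy=4.2,interpolation=2))
E
```

```text
(no output)
```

View pics/wz.png

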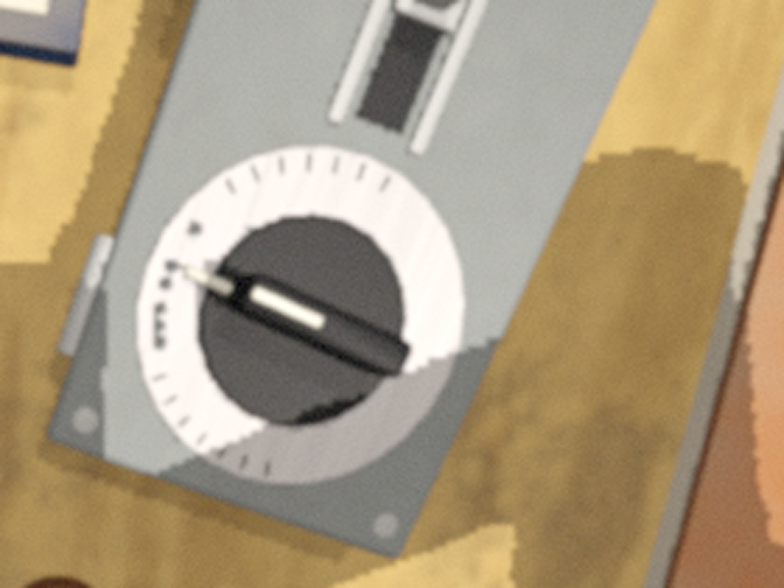

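View pics/sz.png

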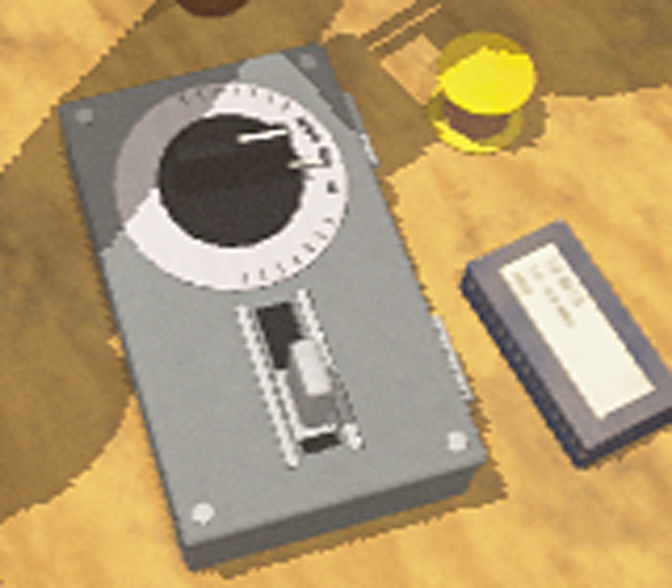

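```bash
cat > h.py <<'E'
import numpy as np
from scipy.optimize import least_squares
def proj(c,X):
    p=(c["R"]@np.asarray(X,float).T).T+c["t"]; q=(c["K"]@p.T).T; return q[:,:2]/q[:,2:]
def ray(c,uv,z):
    d=c["R"].T@np.linalg.inv(c["K"])@np.array([uv[0],uv[1],1.]); o=-c["R"].T@c["t"]; return o+d*(z-o[2])/d[2]
def box(p,pts):
    c,s=np.cos(p[2]),np.sin(p[2]); pts=np.asarray(pts,float)
    return np.c_[p[0]+c*pts[:,0]-s*pts[:,1],p[1]+s*pts[:,0]+c*pts[:,1],pts[:,2]]
E
python3 - <<'E'
from h import *
W=np.load("wrist.npz");S=np.load("side.npz")
a=.349
lw=[[.067,.1095,.05],[-.067,.1095,.05],[0,.045,.052],[.046*np.cos(a),.045-.046*np.sin(a),.052],[.046*np.cos(a),.045+.046*np.sin(a),.052]]
uw=np.array([[277.1,156.1],[403.6,198.9],[367.5,112.1],[328.9,81.4],[317.1,119.6]])
ls=[[.067,.1095,.05],[-.067,.1095,.05],[-.067,-.1095,.05],[.067,-.1095,.05],[0,.045,.052]]
us=np.array([[316.7,245.2],[254.8,259.5],[285.2,364.3],[355.5,344.5],[295.2,279.3]])
def fit(u):
  def f(p):
    o=[]
    if 'w' in u:o.append((proj(W,box(p,lw))-uw).ravel())
    if 's' in u:o.append((proj(S,box(p,ls))-us).ravel())
    return np.concatenate(o)
  r=least_squares(f,[.55,-.2,-.3]);return r
for u in ['w','s','ws']:
  r=fit(u);print(u,r.x,np.degrees(r.x[2]));print(np.round(r.fun.reshape(-1,2),1).tolist())
p=r.x;print("dial",box(p,[[0,.045,.079]]),"bolt",box(p,[[0,-.065,.076]]))
# pointer tip: wz (185,270)->; z ~.058
for z in(.055,.06,.07):
  t=ray(W,(260+187/2.8,270/2.8),z)-box(fit('w').x,[[0,.045,z]])[0];print(z,np.linalg.norm(t),np.arctan2(t[1],t[0])-p[2])
# bar top: ends in wz, center line: (240,290) to (405,360) z~.089
A=ray(W,(260+225/2.8,277/2.8),.089);B=ray(W,(260+405/2.8,352/2.8),.089);d=A-B;print(np.linalg.norm(d),np.arctan2(d[1],d[0])-p[2],(A+B)/2)
E
```

```text
w [ 0.52950247 -0.11213738 -0.31394224] -17.987565407721203
[[-0.4, 1.5], [0.8, 0.1], [-0.6, 2.0], [0.1, 0.2], [0.1, -3.7]]
s [ 0.53049422 -0.11269291 -0.34117277] -19.547759641871675
[[0.5, -0.9], [-1.0, -0.1], [-1.2, 0.9], [1.6, 0.3], [0.0, -0.9]]
ws [ 0.52923836 -0.11195793 -0.32333151] -18.52553092442998
[[-0.9, 0.8], [-0.1, 0.6], [-0.8, 2.0], [0.2, -0.1], [-0.0, -4.2], [-1.2, -1.1], [-2.5, 0.6], [-0.8, 1.4], [1.6, -0.6], [-1.1, -0.7]]
dial [[ 0.54353609 -0.06928973  0.079     ]] bolt [[ 0.5085861  -0.17358977  0.076     ]]
0.055 0.041170711336797526 -0.0629329079775583
0.06 0.041728812873728295 -0.05477592233125217
0.07 0.04285301911266375 -0.03910193084932406
0.058493376912710456 -0.04814870800423404 [ 0.54754634 -0.0715808   0.089     ]
```

Request:
servo_tool:
  slide:
    - [-0.45, 0, -0.25]
    - [-0.45, 0, -0.25]
    - [-0.45, 0, -0.25]
    - [0, 0, 0]
    - [0, 0, 0]
  twist:
    - [0, 0, 0]
    - [0, 0, 0]
    - [0, 0, 0]
    - [0, 0, 0]
    - [0, 0, 0]
  gripper: [0, 0, 0, 0, 0]

```text
time_s: 0.78
tcp_pos: [0.5448, 0.0001, 0.1781]
ee_rot: [[0.0, -1.0, 0.001], [-1.0, -0.0, -0.0], [0.0, -0.001, -1.0]]
wrist_force: [-0.6, -0.1, 0.3]
gripper_width: 1.006
```

```bash
cat > shot.py <<'E'
import sys,cv2,numpy as np
from station import r
n,name,x0,x1,y0,y1,f=sys.argv[1],sys.argv[2],*map(float,sys.argv[3:8])
c=r.capture(n);cv2.imwrite(f"pics/{name}_full.png",c["image"])
np.savez(name+".npz",K=c["intrinsics"],R=c["R"],t=c["t"])
a=c["image"][int(y0):int(y1),int(x0):int(x1)];cv2.imwrite(f"pics/{name}.png",cv2.resize(a,None,fx=f,fy=f,interpolation=2))
E
python3 shot.py wrist w1 170 390 0 220 2.7
```

```text
(no output)
```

View pics/w1.png

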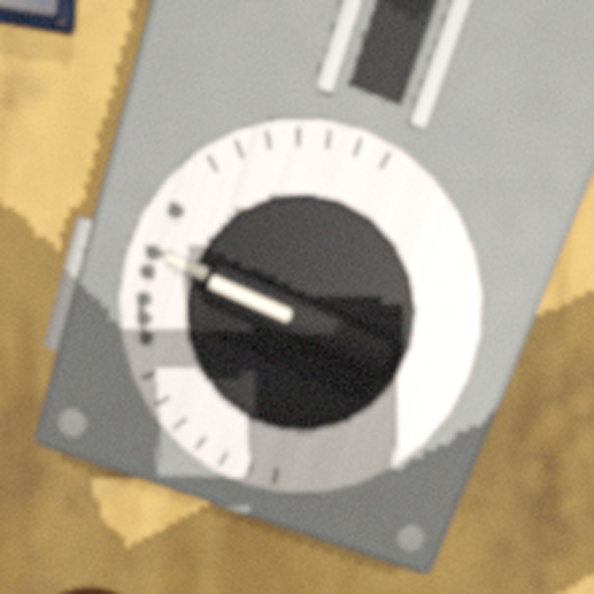

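View pics/w1_full.png

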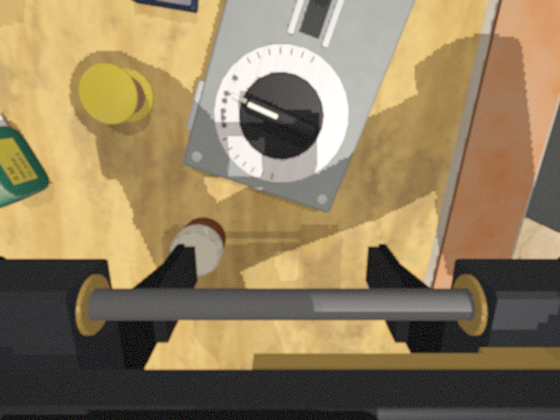

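```bash
python3 - <<'E'
from h import *
W=np.load("w1.npz");S=np.load("side.npz")
a=.349
z=lambda u,v:[170+u/2.7,v/2.7]
lw=[[.067,.1095,.05],[-.067,.1095,.05],[0,.045,.052],[.046*np.cos(a),.045-.046*np.sin(a),.052],[.046,.045,.052],[.046*np.cos(a),.045+.046*np.sin(a),.052]]
uw=np.array([z(38,438),z(431,572),z(301,305),z(175,210),z(150.5,261.5),z(144.5,319)])
ls=[[.067,.1095,.05],[-.067,.1095,.05],[-.067,-.1095,.05],[.067,-.1095,.05],[0,.045,.052]]
us=np.array([[316.7,245.2],[254.8,259.5],[285.2,364.3],[355.5,344.5],[295.2,279.3]])
def fit(u):
  def f(p):
    o=[]
    if 'w' in u:o.append((proj(W,box(p,lw))-uw).ravel())
    if 's' in u:o.append((proj(S,box(p,ls))-us).ravel())
    return np.concatenate(o)
  r=least_squares(f,[.55,-.2,-.3]);return r
for u in ['w','s','ws']:
  r=fit(u);print(u,r.x,np.degrees(r.x[2]));print(np.round(r.fun.reshape(-1,2),1).tolist())
  p=r.x;print("dial",box(p,[[0,.045,.079]]),"bolt",box(p,[[0,-.065,.076]]))
p=fit('w').x;np.save("p.npy",p)
for h in(.055,.06):
  t=ray(W,z(165,258),h)-box(p,[[0,.045,h]])[0];print(h,np.linalg.norm(t),np.arctan2(t[1],t[0])-p[2])
A=ray(W,z(211,282),.089);B=ray(W,z(291,316),.089);d=A-B;print(np.linalg.norm(d),np.arctan2(d[1],d[0])-p[2],A,B)
E
```

```text
w [ 0.52971357 -0.11255373 -0.31697359] -18.161248847763684
[[-2.2, 1.9], [1.1, -0.3], [-0.2, 1.8], [0.2, -0.7], [0.4, -0.9], [0.7, -1.6]]
dial [[ 0.54373973 -0.06979549  0.079     ]] bolt [[ 0.50945357 -0.17431563  0.076     ]]
s [ 0.53049422 -0.11269291 -0.34117277] -19.547759641871675
[[0.5, -0.9], [-1.0, -0.1], [-1.2, 0.9], [1.6, 0.3], [0.0, -0.9]]
dial [[ 0.54555088 -0.07028658  0.079     ]] bolt [[ 0.50874571 -0.1739465   0.076     ]]
ws [ 0.52944245 -0.1122813  -0.32466431] -18.60189460138073
[[-2.7, 1.3], [0.3, 0.3], [-0.3, 2.0], [0.4, -0.8], [0.5, -1.1], [0.6, -1.8], [-1.0, -1.0], [-2.3, 0.6], [-0.6, 1.4], [1.7, -0.4], [-0.9, -0.7]]
dial [[ 0.54379703 -0.0696322   0.079     ]] bolt [[ 0.50870806 -0.17388556  0.076     ]]
0.055 0.04198000680071649 -0.038430685324466085
0.06 0.041297432105664895 -0.04157984817807653
0.022292167133186543 -0.072898468558593 [ 0.56680547 -0.07773306  0.089     ] [ 0.54618615 -0.06926047  0.089     ]
```

Request:
servo_tool:
  slide:
    - [0, -0.1, 0]
    - [0, -0.1, 0]
    - [0, -0.1, 0]
    - [0, -0.1, 0]
    - [0, -0.1, 0]
    - [0, -0.1, 0]
    - [0, -0.1, 0]
    - [0, -0.1, 0]
    - [0, -0.1, 0]
    - [0, -0.1, 0]
    - [0, -0.1, 0]
    - [-0.01, -0.07, 0]
  twist:
    - [0, 0, 1]
    - [0, 0, 1]
    - [0, 0, 1]
    - [0, 0, 1]
    - [0, 0, 1]
    - [0, 0, 1]
    - [0, 0, 1]
    - [0, 0, 1]
    - [0, 0, 1]
    - [0, 0, 1]
    - [0, 0, 1]
    - [0, 0, 0.42]
  gripper: [0, 0, 0, 0, 0, 0, 0, 0, 0, 0, 0, 0]

```text
time_s: 2.33
tcp_pos: [0.5446, -0.0705, 0.1778]
ee_rot: [[0.931, -0.365, 0.001], [-0.365, -0.931, -0.0], [0.001, -0.0, -1.0]]
wrist_force: [0.7, -0.4, 0.7]
gripper_width: 0.999
```

Request:
servo_tool:
  slide:
    - [0, 0, -0.3]
    - [0, 0, -0.3]
    - [0, 0, -0.3]
    - [0, 0, 0]
    - [0, 0, 0]
  twist:
    - [0, 0, 0]
    - [0, 0, 0]
    - [0, 0, 0]
    - [0, 0, 0]
    - [0, 0, 0]
  gripper: [0, 0, 0, 0, 0]

```text
time_s: 2.95
tcp_pos: [0.5445, -0.0702, 0.1243]
ee_rot: [[0.931, -0.366, 0.002], [-0.366, -0.931, -0.0], [0.002, -0.0, -1.0]]
wrist_force: [-0.4, -0.0, 0.4]
gripper_width: 0.998
```

```bash
python3 shot.py wrist w2 0 560 0 420 1.4;python3 shot.py side s2 220 420 200 375 4;  python3 -c "
from station import r
import numpy as np
s=r.sense(); print({k:np.round(v,4).tolist() for k,v in s.items()})"
```

```text
{'time_s': 3.05, 'joints': [9.5944, 19.9466, -18.2195, 0.0179, -51.7151, 58.9214], 'joint_velocities': [0.0542, -0.3097, -0.4173, -0.1467, 0.0951, 0.1047], 'effort': [-0.0101, -34.0883, 15.8826, 3.5047, 0.085, 0.0001], 'tcp_pos': [0.5443, -0.0701, 0.1245], 'ee_rot': [[0.9306, -0.3661, 0.0021], [-0.3661, -0.9306, 0.0001], [0.0019, -0.0009, -1.0]], 'wrist_force': [0.3938, 0.466, 0.2754], 'moment': [-0.0935, 0.0025, -0.0661], 'gripper_width': 0.9982}
```

View pics/w2.png

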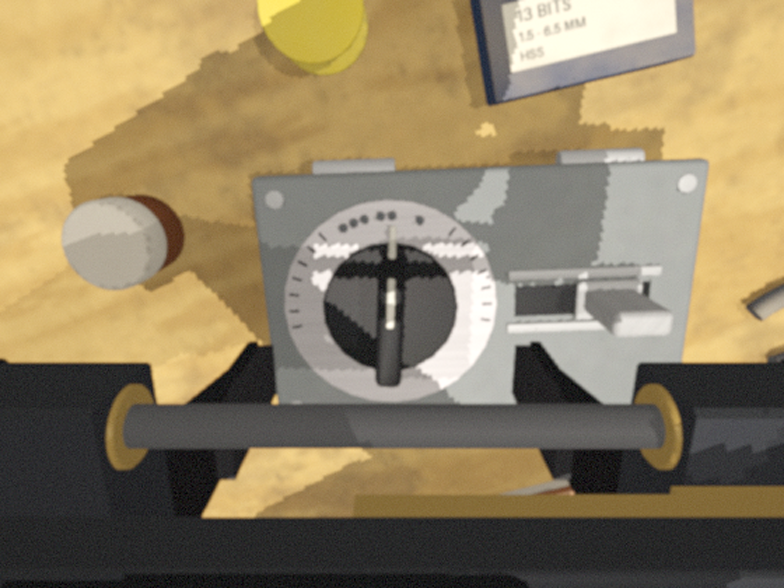

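View pics/s2.png

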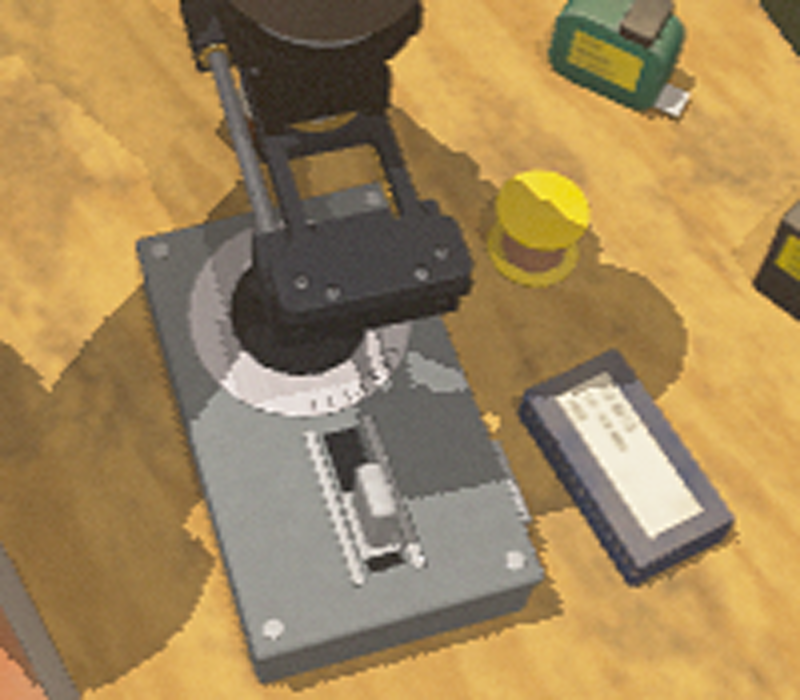

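```bash
python3 - <<'E'
from h import *
W=np.load("w2.npz")
a=.349
z=lambda u,v:[u/1.4,v/1.4]
lw=[[.067,.1095,.05],[.067,-.1095,.05],[0,.045,.052],[.046*np.cos(a),.045-.046*np.sin(a),.052],[.046,.045,.052],[.046*np.cos(a),.045+.046*np.sin(a),.052]]
uw=np.array([z(253,180),z(707,160),z(391,300),z(419,219),z(386,216),z(353,223)])
r=least_squares(lambda p:(proj(W,box(p,lw))-uw).ravel(),[.53,-.11,-.32]);p=r.x
print(p,np.degrees(p[2]),np.round(r.fun.reshape(-1,2),1).tolist(),box(p,[[0,.045,.079],[0,-.065,.076]]))
for h in(.055,.06):
  t=ray(W,z(391.5,229),h)-box(p,[[0,.045,h]])[0];print(h,np.linalg.norm(t),np.arctan2(t[1],t[0]),np.arctan2(t[1],t[0])-p[2])
A=ray(W,z(392,265),.089);B=ray(W,z(389,380),.089);d=A-B;print(np.linalg.norm(d),np.arctan2(d[1],d[0]),(A+B)/2)
# pip directions
for u in [(419,219),(386,216),(353,223)]:
  t=ray(W,z(*u),.052)-box(p,[[0,.045,.052]])[0];print(np.linalg.norm(t),np.arctan2(t[1],t[0]))
E
```

```text
[ 0.52899704 -0.11090268 -0.33630587] -19.26890696260376 [[-2.8, -2.6], [3.0, -1.2], [-0.8, 4.4], [-0.2, 1.0], [0.1, -0.1], [0.7, -0.1]] [[ 0.54384714 -0.06842358  0.079     ]
 [ 0.5075469  -0.1722614   0.076     ]]
0.055 0.04010202364534987 -0.396052077905573 -0.059746208147677504
0.06 0.04092580460362018 -0.39594632576885724 -0.05964045601096174
0.05325493334726347 -0.4002832195627848 [ 0.54729289 -0.07028117  0.089     ]
0.0466787555800126 -0.6831582969240816
0.04595401748885708 -0.3353480604075745
0.04611037664092355 0.02255624633936635
```

Request:
servo_tool:
  slide:
    - [0, 0, -0.3]
    - [0, 0, -0.3]
    - [0, 0, -0.3]
    - [0, 0, -0.13]
    - [0, 0, 0]
  twist:
    - [0, 0, -0.2]
    - [0, 0, 0]
    - [0, 0, 0]
    - [0, 0, 0]
    - [0, 0, 0]
  gripper: [0, 0, 0, 0, 0.3]

```text
time_s: 3.68
tcp_pos: [0.5435, -0.0702, 0.0619]
ee_rot: [[0.923, -0.385, 0.0], [-0.385, -0.923, -0.0], [0.0, 0.0, -1.0]]
wrist_force: [1.3, -0.8, 1.1]
gripper_width: 0.951
```

Request:
servo_tool:
  slide:
    - [0, 0, 0]
    - [0, 0, 0]
    - [0, 0, 0]
    - [0, 0, 0]
    - [0, 0, 0]
    - [0, 0, 0]
  twist:
    - [0, 0, 0]
    - [0, 0, 0]
    - [0, 0, 0]
    - [0, 0, 0]
    - [0, 0, 0]
    - [0, 0, 0]
  gripper: [0.6, 0.8, 0.9, 1, 1, 1]

```text
time_s: 4.42
tcp_pos: [0.5434, -0.0702, 0.0617]
ee_rot: [[0.923, -0.386, -0.0], [-0.386, -0.923, 0.0], [-0.0, 0.0, -1.0]]
wrist_force: [1.2, 0.6, 0.5]
gripper_width: 0.287
```

```bash
cat > st.py <<'E'
from station import r
import numpy as np
s=r.sense(); R=np.array(s["ee_rot"])
print(s["time_s"],"tcp",np.round(s["tcp_pos"],4),"phi",np.round(np.arctan2(R[1,0],R[0,0]),4),"reading~",np.round(np.arctan2(R[1,0],R[0,0])+.333,3),"F",np.round(s["wrist_force"],2),"M",np.round(s["moment"],3),"eff6",np.round(s["effort"],3),s["gripper_width"])
E
python3 st.py; python3 shot.py wrist w3 150 450 100 300 2.6; python3 st.py
```

```text
4.425 tcp [ 0.5434 -0.0702  0.0617] phi -0.3958 reading~ -0.063 F [1.25 0.56 0.55] M [-0.12   0.074 -0.066] eff6 [ 1.0000e-03 -3.6371e+01  1.3940e+01  3.0720e+00  8.4000e-02 -0.0000e+00] 0.2872987268944012
4.475 tcp [ 0.5434 -0.0702  0.0617] phi -0.3958 reading~ -0.063 F [ 0.8  -0.64  0.81] M [-0.096  0.044 -0.007] eff6 [  0.    -36.365  13.938   3.071   0.084  -0.   ] 0.24167638649068782
```

View pics/w3.png

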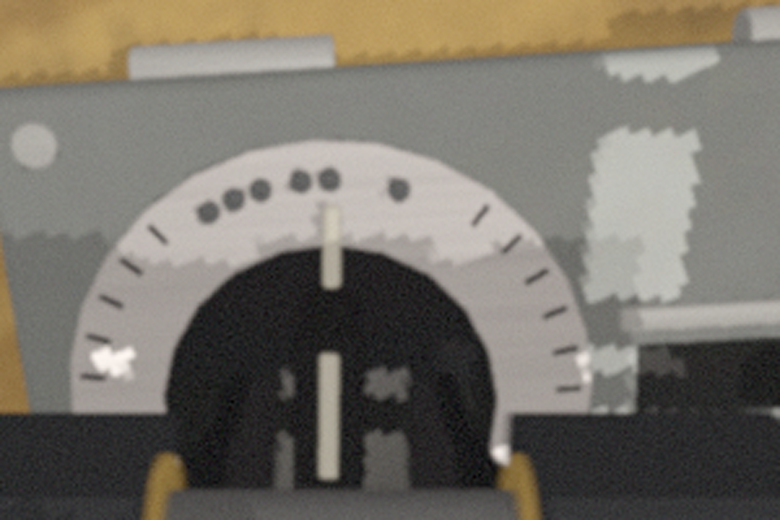

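Request:
servo_tool:
  slide:
    - [0, 0, 0]
    - [0, 0, 0]
    - [0, 0, 0]
    - [0, 0, 0]
  twist:
    - [0, 0, 0]
    - [0, 0, 0]
    - [0, 0, 0]
    - [0, 0, 0]
  gripper: [1, 1, 1, 1]

```text
time_s: 4.97
tcp_pos: [0.5443, -0.0682, 0.0617]
ee_rot: [[0.923, -0.386, 0.002], [-0.386, -0.923, 0.002], [0.001, -0.003, -1.0]]
wrist_force: [1.0, 7.2, -0.5]
gripper_width: 0.134
```

```bash
python3 st.py; python3 shot.py wrist w4 150 450 100 300 2.6; python3 - <<'E'
from h import *
W=np.load("w4.npz")
z=lambda u,v:[150+u/2.6,100+v/2.6]
a=.349
lw=[[.046*np.cos(a),.045-.046*np.sin(a),.052],[.046,.045,.052],[.046*np.cos(a),.045+.046*np.sin(a),.052]]
uw=np.array([z(399,189),z(315,180),z(234,199)])
r=least_squares(lambda p:(proj(W,box(p,lw))-uw).ravel(),[.53,-.11,-.32]);p=r.x
print(p,r.fun,box(p,[[0,.045,.052]]))
E
```

```text
4.975 tcp [ 0.5443 -0.0682  0.0617] phi -0.3959 reading~ -0.063 F [ 0.99  7.22 -0.52] M [ 2.225 -0.033 -0.014] eff6 [ -4.264 -36.392  13.041   4.475  -0.371   0.043] 0.13387406805927782
[ 0.53010666 -0.10908559 -0.33346045] [-0.72853627  0.03723424  0.09534905 -0.03337784  0.63522746 -0.03900621] [[ 0.54483582 -0.0665644   0.052     ]]
```

View pics/w4.png

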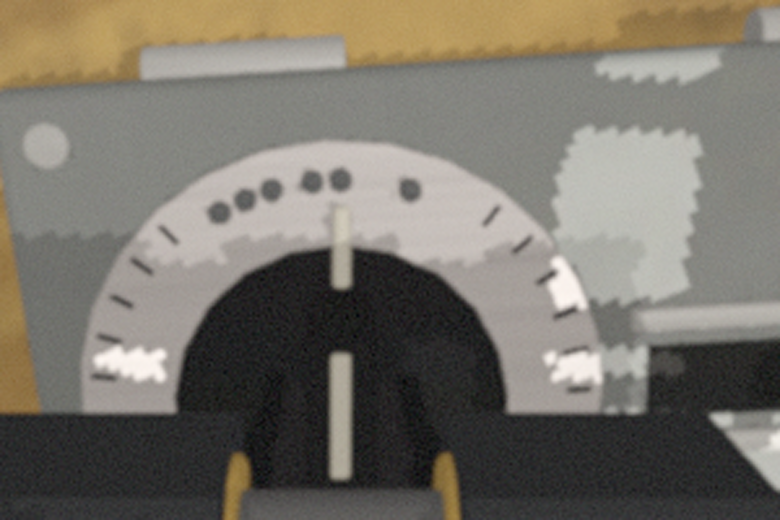

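Request:
servo_tool:
  slide:
    - [0.015, 0.035, 0]
    - [0, 0, 0]
    - [0, 0, 0]
    - [0, 0, 0]
    - [0, 0, 0]
    - [0, 0, 0]
    - [0, 0, 0]
    - [0, 0, 0]
    - [0, 0, 0]
  twist:
    - [0, 0, 0]
    - [0, 0, -0.4]
    - [0, 0, -0.5]
    - [0, 0, -0.5]
    - [0, 0, -0.5]
    - [0, 0, -0.5]
    - [0, 0, -0.2]
    - [0, 0, -0.1]
    - [0, 0, 0]
  gripper: [1, 1, 1, 1, 1, 1, 1, 1, 1]

```text
time_s: 6.15
tcp_pos: [0.5444, -0.0679, 0.0617]
ee_rot: [[0.779, -0.628, 0.0], [-0.628, -0.779, 0.0], [0.0, -0.0, -1.0]]
wrist_force: [-0.2, 2.8, -0.5]
gripper_width: 0.134
```

```bash
python3 st.py; python3 shot.py wrist w5 150 450 100 300 2.6; python3 st.py
```

```text
6.15 tcp [ 0.5444 -0.0679  0.0617] phi -0.6784 reading~ -0.345 F [-0.21  2.83 -0.51] M [ 0.685 -0.046  0.012] eff6 [-1.4200e+00 -3.6506e+01  1.3656e+01  3.5420e+00 -1.2700e-01 -3.3000e-02] 0.13406210557308204
6.2 tcp [ 0.5443 -0.0679  0.0617] phi -0.6784 reading~ -0.345 F [-0.86  1.7  -0.25] M [ 0.722 -0.002  0.008] eff6 [-1.4820e+00 -3.6522e+01  1.3643e+01  3.5640e+00 -1.3900e-01 -2.1000e-02] 0.13313298321989994
```

View pics/w5.png

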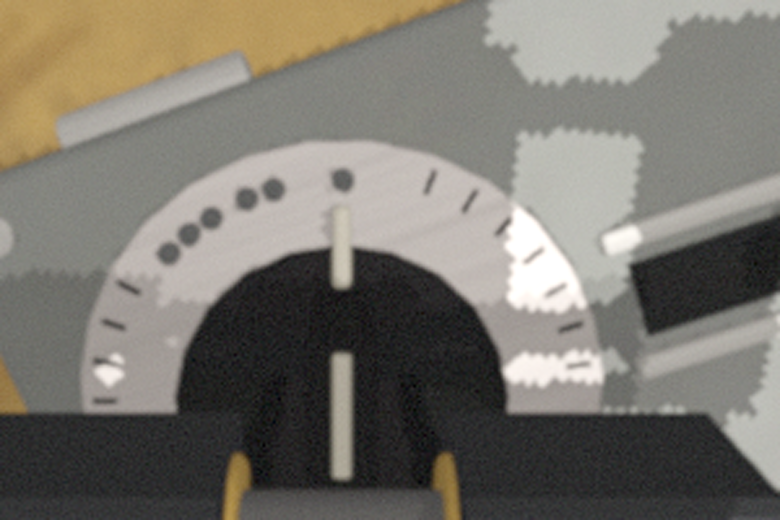

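Request:
servo_tool:
  slide:
    - [0, 0, 0]
    - [0, 0, 0]
    - [0, 0, 0]
    - [0, 0, 0]
    - [0, 0, 0]
    - [0, 0, 0]
    - [0, 0, 0]
  twist:
    - [0, 0, 0]
    - [0, 0, 0]
    - [0, 0, 0]
    - [0, 0, 0]
    - [0, 0, 0]
    - [0, 0, 0]
    - [0, 0, 0]
  gripper: [1, 1, 1, 1, 1, 1, 1]

```text
time_s: 7.08
tcp_pos: [0.5444, -0.068, 0.0617]
ee_rot: [[0.778, -0.628, 0.0], [-0.628, -0.778, 0.0], [0.0, -0.0, -1.0]]
wrist_force: [0.2, 4.3, -0.5]
gripper_width: 0.138
```

Request:
servo_tool:
  slide:
    - [0, 0, 0]
    - [0, 0, 0]
    - [0, 0, 0]
    - [0, 0, 0]
    - [0, 0, 0]
    - [0, 0, 0]
    - [0, 0, 0]
    - [0, 0, 0]
    - [0, 0, 0]
    - [0, 0, 0]
    - [0, 0, 0]
    - [0, 0, 0]
  twist:
    - [0, 0, 0.4]
    - [0, 0, 0.7]
    - [0, 0, 0.8]
    - [0, 0, 0.8]
    - [0, 0, 0.8]
    - [0, 0, 0.8]
    - [0, 0, 0.7]
    - [0, 0, 0.5]
    - [0, 0, 0.4]
    - [0, 0, 0.3]
    - [0, 0, 0.2]
    - [0, 0, 0.1]
  gripper: [1, 1, 1, 1, 1, 1, 1, 1, 1, 1, 1, 1]

```text
time_s: 8.57
tcp_pos: [0.5442, -0.0684, 0.0617]
ee_rot: [[1.0, 0.003, -0.0], [0.003, -1.0, -0.0], [-0.0, 0.0, -1.0]]
wrist_force: [0.4, 0.2, -1.7]
gripper_width: 0.134
```

```bash
python3 st.py; python3 shot.py wrist w6 150 450 100 300 2.6; python3 st.py
```

```text
8.575 tcp [ 0.5442 -0.0684  0.0617] phi 0.0025 reading~ 0.336 F [ 0.41  0.17 -1.69] M [-0.093 -0.199 -0.07 ] eff6 [-2.9000e-02 -3.6895e+01  1.3823e+01  3.1310e+00 -1.7100e-01  1.3000e-02] 0.13406456300917197
8.625 tcp [ 0.5442 -0.0684  0.0617] phi 0.0027 reading~ 0.336 F [ 0.44 -0.76 -1.4 ] M [-0.199 -0.201  0.035] eff6 [  0.096 -36.911  13.853   3.077  -0.16    0.057] 0.13587940333039264
```

View pics/w6.png

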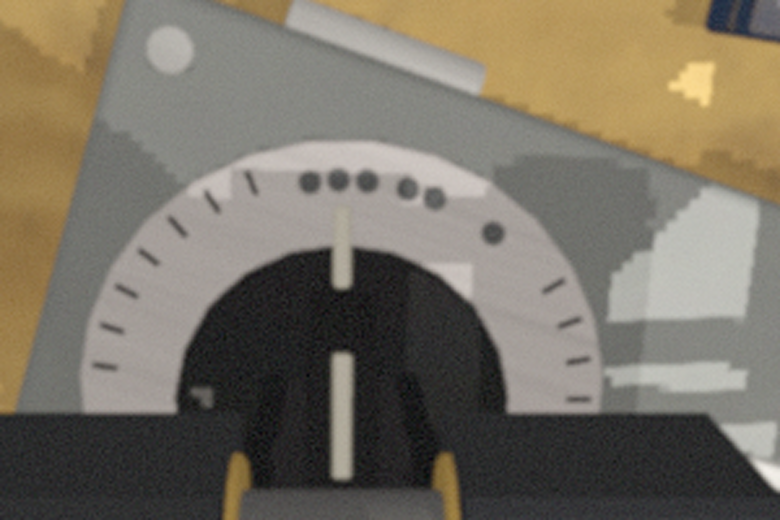

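Request:
servo_tool:
  slide:
    - [0, 0, 0]
    - [0, 0, 0]
    - [0, 0, 0]
    - [0, 0, 0]
    - [0, 0, 0]
    - [0, 0, 0]
    - [0, 0, 0]
  twist:
    - [0, 0, 0]
    - [0, 0, 0]
    - [0, 0, 0]
    - [0, 0, 0]
    - [0, 0, 0]
    - [0, 0, 0]
    - [0, 0, 0]
  gripper: [1, 1, 1, 1, 1, 1, 1]

```text
time_s: 9.5
tcp_pos: [0.5442, -0.0684, 0.0617]
ee_rot: [[1.0, 0.002, -0.0], [0.002, -1.0, -0.0], [-0.0, 0.0, -1.0]]
wrist_force: [0.2, -4.1, -2.1]
gripper_width: 0.137
```

Request:
servo_tool:
  slide:
    - [0, 0, 0]
    - [0, 0, 0]
    - [0, 0, 0]
    - [0, 0, 0]
    - [0, 0, 0]
    - [0, 0, 0]
    - [0, 0, 0]
    - [0, 0, 0]
    - [0, 0, 0]
    - [0, 0, 0]
    - [0, 0, 0]
    - [0, 0, 0]
  twist:
    - [0, 0, -0.5]
    - [0, 0, -0.8]
    - [0, 0, -0.9]
    - [0, 0, -0.9]
    - [0, 0, -0.9]
    - [0, 0, -0.9]
    - [0, 0, -0.8]
    - [0, 0, -0.6]
    - [0, 0, -0.4]
    - [0, 0, -0.3]
    - [0, 0, 0]
    - [0, 0, 0]
  gripper: [1, 1, 1, 1, 1, 1, 1, 1, 1, 1, 1, 1]

```text
time_s: 11.0
tcp_pos: [0.5444, -0.0678, 0.0617]
ee_rot: [[0.745, -0.667, 0.0], [-0.667, -0.745, 0.0], [-0.0, -0.0, -1.0]]
wrist_force: [1.4, -1.6, -2.4]
gripper_width: 0.137
```

```bash
python3 st.py; python3 -c "
from station import r
[ (r.capture('wrist'),print(r.sense()['moment'],r.sense()['effort'][5])) for i in range(6)]"; python3 st.py
```

```text
11.0 tcp [ 0.5444 -0.0678  0.0617] phi -0.7308 reading~ -0.398 F [ 1.45 -1.56 -2.44] M [-0.302 -0.24  -0.026] eff6 [  0.432 -37.214  13.928   2.997  -0.188   0.049] 0.13703118774894243
[-0.25587345 -0.18872414 -0.06000503] 0.0486029963940382
[-0.20628915 -0.24708767 -0.02054548] 0.047942743403837085
[-0.15149889 -0.26031645 -0.03282706] 0.047398729948326945
[-0.03897039 -0.28859125 -0.08073205] 0.04701599129475653
[-0.01021775 -0.29390319 -0.07920347] 0.046726937871426344
[ 0.0244834  -0.30384322 -0.03186999] 0.04649391048587859
11.3 tcp [ 0.5444 -0.0678  0.0617] phi -0.731 reading~ -0.398 F [ 1.27 -0.02 -1.66] M [ 0.024 -0.304 -0.032] eff6 [ -0.163 -37.259  13.81    3.197  -0.267   0.046] 0.13536634343177764
```

Request:
servo_tool:
  slide:
    - [0, 0, 0]
    - [0, 0, 0]
    - [0, 0, 0]
    - [0, 0, 0]
    - [0, 0, 0]
  twist:
    - [0, 0, -0.3]
    - [0, 0, -0.3]
    - [0, 0, -0.3]
    - [0, 0, 0]
    - [0, 0, 0]
  gripper: [1, 1, 1, 1, 1]

```text
time_s: 11.92
tcp_pos: [0.5444, -0.0678, 0.0618]
ee_rot: [[0.678, -0.735, 0.0], [-0.735, -0.678, 0.0], [0.0, -0.001, -1.0]]
wrist_force: [1.0, 2.6, -3.0]
gripper_width: 0.134
```

```bash
python3 st.py
```

```text
11.925 tcp [ 0.5444 -0.0678  0.0618] phi -0.8254 reading~ -0.492 F [ 1.01  2.64 -3.03] M [ 0.729 -0.4   -0.047] eff6 [ -1.496 -37.418  13.454   3.637  -0.506   0.045] 0.1343999170667785
```

Request:
servo_tool:
  slide:
    - [0, 0, 0]
    - [0, 0, 0]
    - [0, 0, 0]
    - [0, 0, 0]
  twist:
    - [0, 0, -0.15]
    - [0, 0, -0.15]
    - [0, 0, 0]
    - [0, 0, 0]
  gripper: [1, 1, 1, 1]

```text
time_s: 12.42
tcp_pos: [0.5444, -0.0679, 0.0618]
ee_rot: [[0.655, -0.756, 0.0], [-0.756, -0.655, 0.0], [0.0, -0.001, -1.0]]
wrist_force: [1.4, 5.0, -3.3]
gripper_width: 0.135
```

```bash
python3 st.py
```

```text
12.425 tcp [ 0.5444 -0.0679  0.0618] phi -0.8567 reading~ -0.524 F [ 1.41  5.03 -3.35] M [ 1.219 -0.534 -0.032] eff6 [-2.4870e+00 -3.7563e+01  1.3167e+01  3.9140e+00 -7.0700e-01  8.0000e-03] 0.13527720776122815
```

Request:
servo_tool:
  slide:
    - [0, 0, 0]
    - [0, 0, 0]
    - [0, 0, 0]
    - [0, 0, 0]
  twist:
    - [0, 0, -0.15]
    - [0, 0, -0.15]
    - [0, 0, 0]
    - [0, 0, 0]
  gripper: [1, 1, 1, 1]

```text
time_s: 12.92
tcp_pos: [0.5445, -0.0678, 0.0618]
ee_rot: [[0.631, -0.776, 0.001], [-0.776, -0.631, 0.0], [0.0, -0.001, -1.0]]
wrist_force: [2.6, 4.9, -3.1]
gripper_width: 0.132
```

```bash
python3 st.py
```

```text
12.925 tcp [ 0.5445 -0.0678  0.0618] phi -0.8886 reading~ -0.556 F [ 2.59  4.92 -3.11] M [ 1.339 -0.579 -0.027] eff6 [-2.7350e+00 -3.7606e+01  1.3093e+01  3.9740e+00 -7.6000e-01 -8.0000e-03] 0.13167645639361605
```

Request:
servo_tool:
  slide:
    - [0, 0, 0]
    - [0, 0, 0]
    - [0, 0, 0]
    - [0, 0, 0]
  twist:
    - [0, 0, -0.15]
    - [0, 0, -0.15]
    - [0, 0, 0]
    - [0, 0, 0]
  gripper: [1, 1, 1, 1]

```text
time_s: 13.42
tcp_pos: [0.5445, -0.0678, 0.0618]
ee_rot: [[0.606, -0.796, 0.001], [-0.796, -0.606, 0.0], [0.0, -0.001, -1.0]]
wrist_force: [3.1, 6.1, -2.4]
gripper_width: 0.136
```

```bash
python3 st.py
```

```text
13.425 tcp [ 0.5445 -0.0678  0.0618] phi -0.9199 reading~ -0.587 F [ 3.1   6.06 -2.37] M [ 1.357 -0.586  0.017] eff6 [-2.7680e+00 -3.7619e+01  1.3076e+01  3.9830e+00 -7.7200e-01 -8.0000e-03] 0.13640885901371083
```

Request:
servo_tool:
  slide:
    - [0, 0, 0]
    - [0, 0, 0]
    - [0, 0, 0]
    - [0, 0, 0]
  twist:
    - [0, 0, -0.15]
    - [0, 0, -0.15]
    - [0, 0, 0]
    - [0, 0, 0]
  gripper: [1, 1, 1, 1]

```text
time_s: 13.92
tcp_pos: [0.5445, -0.0678, 0.0618]
ee_rot: [[0.581, -0.814, 0.001], [-0.814, -0.581, 0.0], [0.0, -0.001, -1.0]]
wrist_force: [1.7, 5.3, -3.1]
gripper_width: 0.136
```

```bash
python3 st.py
```

```text
13.925 tcp [ 0.5445 -0.0678  0.0618] phi -0.9514 reading~ -0.618 F [ 1.72  5.26 -3.13] M [ 1.431 -0.553  0.005] eff6 [-2.7980e+00 -3.7634e+01  1.3058e+01  3.9920e+00 -7.8500e-01 -8.0000e-03] 0.13625153294413161
```

Request:
servo_tool:
  slide:
    - [0, 0, 0]
    - [0, 0, 0]
    - [0, 0, 0]
    - [0, 0, 0]
  twist:
    - [0, 0, -0.15]
    - [0, 0, -0.15]
    - [0, 0, 0]
    - [0, 0, 0]
  gripper: [1, 1, 1, 1]

```text
time_s: 14.42
tcp_pos: [0.5445, -0.0678, 0.0617]
ee_rot: [[0.555, -0.832, 0.001], [-0.832, -0.555, 0.0], [0.0, -0.001, -1.0]]
wrist_force: [2.4, 4.0, -4.0]
gripper_width: 0.143
```

```bash
python3 st.py
```

```text
14.425 tcp [ 0.5445 -0.0678  0.0617] phi -0.9828 reading~ -0.65 F [ 2.43  3.98 -3.99] M [ 1.354 -0.559  0.007] eff6 [-2.8300e+00 -3.7649e+01  1.3041e+01  3.9990e+00 -7.9800e-01 -8.0000e-03] 0.142580819778424
```

Request:
servo_tool:
  slide:
    - [0, 0, 0]
    - [0, 0, 0]
    - [0, 0, 0]
    - [0, 0, 0]
  twist:
    - [0, 0, -0.15]
    - [0, 0, -0.15]
    - [0, 0, 0]
    - [0, 0, 0]
  gripper: [1, 1, 1, 1]

```text
time_s: 14.92
tcp_pos: [0.5446, -0.0678, 0.0618]
ee_rot: [[0.528, -0.849, 0.001], [-0.849, -0.528, 0.0], [0.0, -0.001, -1.0]]
wrist_force: [2.7, 4.2, -2.4]
gripper_width: 0.132
```

```bash
python3 st.py;  python3 shot.py wrist w7 150 450 100 300 2.6
```

```text
14.925 tcp [ 0.5446 -0.0678  0.0618] phi -1.0142 reading~ -0.681 F [ 2.7   4.21 -2.4 ] M [ 1.456 -0.576 -0.022] eff6 [-2.8570e+00 -3.7664e+01  1.3023e+01  4.0060e+00 -8.1100e-01 -8.0000e-03] 0.13197429846881217
```

View pics/w7.png

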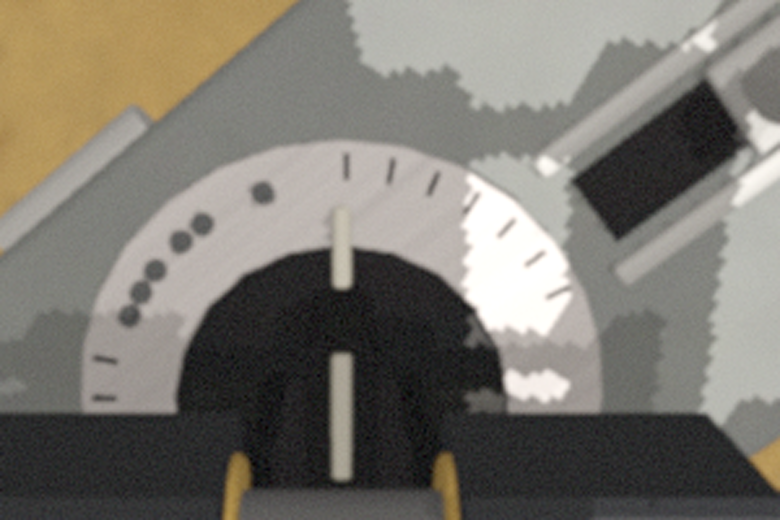

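Request:
servo_tool:
  slide:
    - [0, 0, 0]
    - [0, 0, 0]
    - [0, 0, 0]
    - [0, 0, 0]
  twist:
    - [0, 0, -0.15]
    - [0, 0, -0.15]
    - [0, 0, 0]
    - [0, 0, 0]
  gripper: [1, 1, 1, 1]

```text
time_s: 15.48
tcp_pos: [0.5446, -0.0678, 0.0618]
ee_rot: [[0.501, -0.865, 0.001], [-0.865, -0.501, 0.0], [0.0, -0.001, -1.0]]
wrist_force: [2.0, 6.5, -2.9]
gripper_width: 0.137
```

```bash
python3 st.py
```

```text
15.475 tcp [ 0.5446 -0.0678  0.0618] phi -1.0456 reading~ -0.713 F [ 2.    6.49 -2.92] M [ 1.45  -0.601  0.046] eff6 [-2.8820e+00 -3.7680e+01  1.3006e+01  4.0130e+00 -8.2500e-01 -8.0000e-03] 0.13716121705427778
```

Request:
servo_tool:
  slide:
    - [0, 0, 0]
    - [0, 0, 0]
    - [0, 0, 0]
    - [0, 0, 0]
  twist:
    - [0, 0, -0.15]
    - [0, 0, -0.15]
    - [0, 0, 0]
    - [0, 0, 0]
  gripper: [1, 1, 1, 1]

```text
time_s: 15.98
tcp_pos: [0.5446, -0.0677, 0.0618]
ee_rot: [[0.474, -0.881, 0.001], [-0.881, -0.474, 0.0], [-0.0, -0.001, -1.0]]
wrist_force: [1.4, 5.6, -2.2]
gripper_width: 0.134
```

```bash
python3 st.py
```

```text
15.975 tcp [ 0.5446 -0.0677  0.0618] phi -1.077 reading~ -0.744 F [ 1.44  5.6  -2.22] M [ 1.425 -0.631  0.05 ] eff6 [-2.9060e+00 -3.7697e+01  1.2987e+01  4.0190e+00 -8.3900e-01 -8.0000e-03] 0.13356291478862944
```

Request:
servo_tool:
  slide:
    - [0, 0, 0]
    - [0, 0, 0]
    - [0, 0, 0]
    - [0, 0, 0]
  twist:
    - [0, 0, -0.15]
    - [0, 0, -0.15]
    - [0, 0, 0]
    - [0, 0, 0]
  gripper: [1, 1, 1, 1]

```text
time_s: 16.48
tcp_pos: [0.5446, -0.0678, 0.0618]
ee_rot: [[0.446, -0.895, 0.001], [-0.895, -0.446, 0.0], [-0.0, -0.001, -1.0]]
wrist_force: [2.5, 4.3, -2.0]
gripper_width: 0.137
```

```bash
python3 st.py
```

```text
16.475 tcp [ 0.5446 -0.0678  0.0618] phi -1.1085 reading~ -0.775 F [ 2.52  4.32 -1.99] M [ 1.455 -0.689 -0.   ] eff6 [-2.9310e+00 -3.7714e+01  1.2969e+01  4.0240e+00 -8.5300e-01 -8.0000e-03] 0.1367602142336713
```

Request:
servo_tool:
  slide:
    - [0, 0, 0]
    - [0, 0, 0]
    - [0, 0, 0]
    - [0, 0, 0]
  twist:
    - [0, 0, -0.15]
    - [0, 0, -0.15]
    - [0, 0, 0]
    - [0, 0, 0]
  gripper: [1, 1, 1, 1]

```text
time_s: 16.98
tcp_pos: [0.5447, -0.0677, 0.0618]
ee_rot: [[0.418, -0.909, 0.001], [-0.909, -0.418, 0.0], [-0.0, -0.001, -1.0]]
wrist_force: [1.8, 4.7, -3.6]
gripper_width: 0.133
```

```bash
python3 st.py
```

```text
16.975 tcp [ 0.5447 -0.0677  0.0618] phi -1.1398 reading~ -0.807 F [ 1.81  4.74 -3.59] M [ 1.488 -0.629  0.029] eff6 [-2.9510e+00 -3.7732e+01  1.2951e+01  4.0290e+00 -8.6800e-01 -8.0000e-03] 0.13326961901355203
```

Request:
servo_tool:
  slide:
    - [0, 0, 0]
    - [0, 0, 0]
    - [0, 0, 0]
    - [0, 0, 0]
  twist:
    - [0, 0, -0.15]
    - [0, 0, -0.15]
    - [0, 0, 0]
    - [0, 0, 0]
  gripper: [1, 1, 1, 1]

```text
time_s: 17.48
tcp_pos: [0.5447, -0.0677, 0.0618]
ee_rot: [[0.389, -0.921, 0.001], [-0.921, -0.389, 0.0], [-0.0, -0.001, -1.0]]
wrist_force: [2.2, 5.2, -3.2]
gripper_width: 0.135
```

```bash
python3 st.py
```

```text
17.475 tcp [ 0.5447 -0.0677  0.0618] phi -1.1712 reading~ -0.838 F [ 2.19  5.21 -3.17] M [ 1.527 -0.699 -0.012] eff6 [-2.9720e+00 -3.7751e+01  1.2933e+01  4.0320e+00 -8.8300e-01 -8.0000e-03] 0.13465138692866027
```

Request:
servo_tool:
  slide:
    - [0, 0, 0]
    - [0, 0, 0]
    - [0, 0, 0]
    - [0, 0, 0]
  twist:
    - [0, 0, -0.15]
    - [0, 0, -0.15]
    - [0, 0, 0]
    - [0, 0, 0]
  gripper: [1, 1, 1, 1]

```text
time_s: 17.98
tcp_pos: [0.5447, -0.0677, 0.0617]
ee_rot: [[0.36, -0.933, 0.001], [-0.933, -0.36, 0.0], [-0.0, -0.001, -1.0]]
wrist_force: [2.7, 4.9, -3.4]
gripper_width: 0.134
```

```bash
python3 st.py
```

```text
17.975 tcp [ 0.5447 -0.0677  0.0617] phi -1.2027 reading~ -0.87 F [ 2.69  4.9  -3.41] M [ 1.465 -0.657  0.029] eff6 [-2.9890e+00 -3.7770e+01  1.2914e+01  4.0350e+00 -8.9800e-01 -8.0000e-03] 0.13421470747273057
```

Request:
servo_tool:
  slide:
    - [0, 0, 0]
    - [0, 0, 0]
    - [0, 0, 0]
    - [0, 0, 0]
  twist:
    - [0, 0, -0.15]
    - [0, 0, -0.15]
    - [0, 0, 0]
    - [0, 0, 0]
  gripper: [1, 1, 1, 1]

```text
time_s: 18.48
tcp_pos: [0.5448, -0.0677, 0.0617]
ee_rot: [[0.33, -0.944, 0.001], [-0.944, -0.33, 0.0], [-0.0, -0.001, -1.0]]
wrist_force: [2.8, 5.7, -4.1]
gripper_width: 0.133
```

```bash
python3 st.py
```

```text
18.475 tcp [ 0.5448 -0.0677  0.0617] phi -1.234 reading~ -0.901 F [ 2.8   5.74 -4.11] M [ 1.44 -0.68 -0.02] eff6 [-3.0050e+00 -3.7789e+01  1.2896e+01  4.0370e+00 -9.1300e-01 -8.0000e-03] 0.13291999159389045
```

Request:
servo_tool:
  slide:
    - [0, 0, 0]
    - [0, 0, 0]
    - [0, 0, 0]
    - [0, 0, 0]
  twist:
    - [0, 0, -0.15]
    - [0, 0, -0.15]
    - [0, 0, 0]
    - [0, 0, 0]
  gripper: [1, 1, 1, 1]

```text
time_s: 18.98
tcp_pos: [0.5448, -0.0677, 0.0618]
ee_rot: [[0.301, -0.954, 0.001], [-0.954, -0.301, 0.0], [-0.0, -0.001, -1.0]]
wrist_force: [2.3, 5.3, -3.4]
gripper_width: 0.132
```

```bash
python3 st.py
```

```text
18.975 tcp [ 0.5448 -0.0677  0.0618] phi -1.265 reading~ -0.932 F [ 2.32  5.29 -3.41] M [ 1.551 -0.727  0.099] eff6 [ -3.097 -37.841  12.884   3.987  -0.913  -0.094] 0.1321944680101542
```

Request:
servo_tool:
  slide:
    - [0, 0, 0]
    - [0, 0, 0]
    - [0, 0, 0]
    - [0, 0, 0]
    - [0, 0, 0]
  twist:
    - [0, 0, -0.08]
    - [0, 0, -0.07]
    - [0, 0, 0]
    - [0, 0, 0]
    - [0, 0, 0]
  gripper: [1, 1, 1, 1, 1]

```text
time_s: 19.6
tcp_pos: [0.5448, -0.0677, 0.0618]
ee_rot: [[0.286, -0.958, 0.001], [-0.958, -0.286, 0.0], [-0.0, -0.001, -1.0]]
wrist_force: [2.3, 5.8, -3.8]
gripper_width: 0.139
```

```bash
python3 st.py;  python3 shot.py wrist w8 150 450 100 300 2.6; python3 st.py
```

```text
19.6 tcp [ 0.5448 -0.0677  0.0618] phi -1.2804 reading~ -0.947 F [ 2.29  5.77 -3.78] M [ 1.515 -0.675  0.151] eff6 [ -3.18  -37.875  12.887   3.94   -0.911  -0.171] 0.1385427778571553
19.65 tcp [ 0.5447 -0.0677  0.0618] phi -1.2804 reading~ -0.947 F [ 2.19  5.22 -3.59] M [ 1.513 -0.682  0.174] eff6 [ -3.181 -37.875  12.887   3.94   -0.911  -0.171] 0.13635206942364467
```

View pics/w8.png

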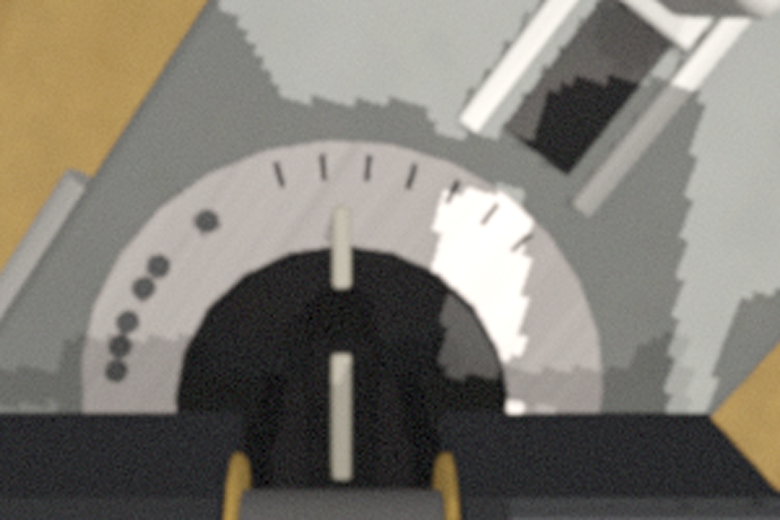

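Request:
servo_tool:
  slide:
    - [0, 0, 0]
    - [0, 0, 0]
    - [0, 0, 0]
    - [0, 0, 0]
    - [0, 0, 0]
  twist:
    - [0, 0, -0.08]
    - [0, 0, -0.07]
    - [0, 0, 0]
    - [0, 0, 0]
    - [0, 0, 0]
  gripper: [1, 1, 1, 1, 1]

```text
time_s: 20.27
tcp_pos: [0.5448, -0.0677, 0.0618]
ee_rot: [[0.272, -0.962, 0.001], [-0.962, -0.272, 0.0], [0.0, -0.001, -1.0]]
wrist_force: [2.6, 6.0, -3.8]
gripper_width: 0.134
```

```bash
python3 st.py
```

```text
20.275 tcp [ 0.5448 -0.0677  0.0618] phi -1.2958 reading~ -0.963 F [ 2.56  5.95 -3.8 ] M [ 1.594 -0.67   0.218] eff6 [ -3.241 -37.906  12.883   3.904  -0.908  -0.23 ] 0.13350654364006626
```

Request:
servo_tool:
  slide:
    - [0, 0, 0]
    - [0, 0, 0]
    - [0, 0, 0]
    - [0, 0, 0]
    - [0, 0, 0]
    - [0, 0, 0]
  twist:
    - [0, 0, 0]
    - [0, 0, 0]
    - [0, 0, 0]
    - [0, 0, 0]
    - [0, 0, 0]
    - [0, 0, 0]
  gripper: [0.7, 0.5, 0.4, 0.4, 0.4, 0.4]

```text
time_s: 21.02
tcp_pos: [0.5442, -0.0681, 0.0618]
ee_rot: [[0.271, -0.963, -0.0], [-0.963, -0.271, -0.0], [0.0, 0.0, -1.0]]
wrist_force: [0.5, 0.8, 0.3]
gripper_width: 0.591
```

```bash
python3 st.py;  python3 shot.py wrist w9 150 450 100 300 2.6
```

```text
21.025 tcp [ 0.5442 -0.0681  0.0618] phi -1.2965 reading~ -0.963 F [0.47 0.77 0.29] M [ 0.017  0.012 -0.04 ] eff6 [-2.0000e-02 -3.6369e+01  1.3901e+01  3.1170e+00  4.2000e-02 -0.0000e+00] 0.5909985960938368
```

View pics/w9.png

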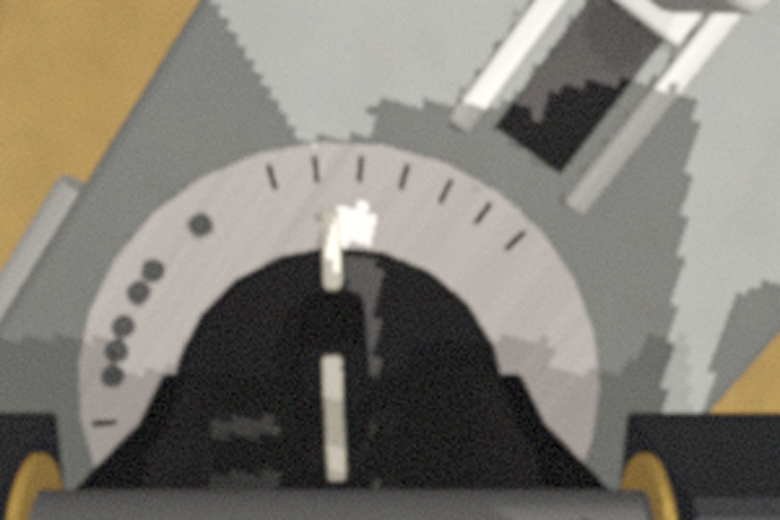

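Request:
servo_tool:
  slide:
    - [0, 0, 0.3]
    - [0, 0, 0.4]
    - [0, 0, 0.4]
    - [-0.1, -0.29, 0]
    - [-0.1, -0.29, 0]
    - [-0.1, -0.29, 0]
    - [-0.1, -0.29, 0]
    - [-0.1, -0.29, 0]
    - [-0.1, -0.28, 0]
    - [0, 0, 0]
    - [0, 0, 0]
  twist:
    - [0, 0, 0]
    - [0, 0, 0]
    - [0, 0, 0]
    - [0, 0, -1]
    - [0, 0, -1]
    - [0, 0, -1]
    - [0, 0, -1]
    - [0, 0, -1]
    - [0, 0, -0.8]
    - [0, 0, 0]
    - [0, 0, 0]
  gripper: [0.3, 0.2, 0, 0, 0, 0, 0, 0, 0, 0, 0]

```text
time_s: 22.45
tcp_pos: [0.5085, -0.1717, 0.1278]
ee_rot: [[-0.326, -0.945, 0.0], [-0.945, 0.326, 0.0], [-0.0, -0.0, -1.0]]
wrist_force: [-0.1, 0.0, 0.5]
gripper_width: 1.001
```

```bash
python3 st.py;  python3 shot.py wrist w10 0 560 0 420 1.4
```

```text
22.45 tcp [ 0.5085 -0.1717  0.1278] phi -1.9029 reading~ -1.57 F [-0.07  0.01  0.55] M [ 0.004 -0.028 -0.017] eff6 [-2.7500e-01 -3.3190e+01  1.5778e+01  3.5630e+00  5.0000e-03 -0.0000e+00] 1.0006906585776223
```

View pics/w10.png

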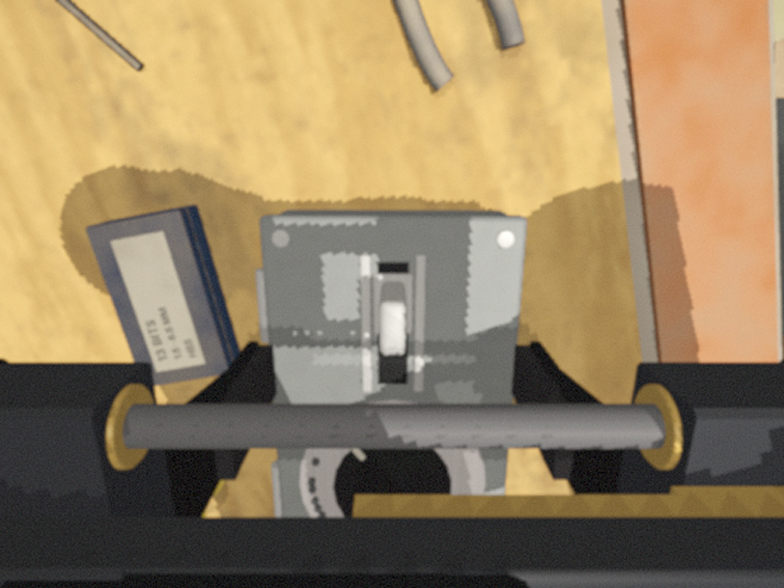

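```bash
python3 - <<'E'
from h import *
W=np.load("w10.npz")
p=[0.5085+.065*-np.sin(.333)*-1,-.172+.065*np.cos(.333),-.333]
print(p,proj(W,box(p,[[0,-.065-.013,.09],[0,-.065+.013,.09],[0,-.065+.013,.052],[.067,-.1095,.05],[-.067,-.1095,.05]]))*1.4)
E
```

```text
[np.float64(0.5297471800434225), np.float64(-0.11057071268358723), -0.333] [[390.72074451 302.18114929]
 [390.72001893 357.28103852]
 [391.06761928 327.10751003]
 [255.60129205 216.47912951]
 [526.54275812 216.89023081]]
```

Request:
servo_tool:
  slide:
    - [0, 0, -0.3]
    - [0, 0, -0.3]
    - [0, 0, -0.3]
    - [0, 0, -0.2]
    - [0, 0, 0]
    - [0, 0, 0]
    - [0, 0, 0]
    - [0, 0, 0]
    - [0, 0, 0]
    - [0, 0, 0]
    - [0, 0, 0]
  twist:
    - [0, 0, 0]
    - [0, 0, 0]
    - [0, 0, 0]
    - [0, 0, 0]
    - [0, 0, 0]
    - [0, 0, 0]
    - [0, 0, 0]
    - [0, 0, 0]
    - [0, 0, 0]
    - [0, 0, 0]
    - [0, 0, 0]
  gripper: [0, 0, 0, 0, 0.4, 0.7, 0.9, 1, 1, 1, 1]

```text
time_s: 23.88
tcp_pos: [0.5083, -0.1719, 0.0618]
ee_rot: [[-0.327, -0.945, -0.0], [-0.945, 0.327, -0.0], [0.0, 0.0, -1.0]]
wrist_force: [-0.4, -0.2, 0.7]
gripper_width: 0.285
```

Request:
servo_tool:
  slide:
    - [0, 0, 0]
    - [0, 0, 0]
    - [0, 0, 0]
    - [0, 0, 0]
  twist:
    - [0, 0, 0]
    - [0, 0, 0]
    - [0, 0, 0]
    - [0, 0, 0]
  gripper: [1, 1, 1, 1]

```text
time_s: 24.38
tcp_pos: [0.5089, -0.172, 0.0618]
ee_rot: [[-0.327, -0.945, 0.001], [-0.945, 0.327, -0.0], [-0.0, -0.001, -1.0]]
wrist_force: [2.7, -1.9, -3.0]
gripper_width: 0.139
```

```bash
python3 st.py
```

```text
24.375 tcp [ 0.5089 -0.172   0.0618] phi -1.9038 reading~ -1.571 F [ 2.75 -1.89 -3.04] M [-0.556 -0.776 -0.027] eff6 [  0.607 -36.347  12.711   2.667  -0.777   0.048] 0.13884054091381692
```

Request:
servo_tool:
  slide:
    - [0.014, 0.039, 0]
    - [0.014, 0.039, 0]
    - [0.014, 0.039, 0]
    - [0.014, 0.039, 0]
    - [0, 0, 0]
  twist:
    - [0, 0, 0]
    - [0, 0, 0]
    - [0, 0, 0]
    - [0, 0, 0]
    - [0, 0, 0]
  gripper: [1, 1, 1, 1, 1]

```text
time_s: 25.0
tcp_pos: [0.5123, -0.1623, 0.0618]
ee_rot: [[-0.327, -0.945, 0.001], [-0.945, 0.327, -0.0], [-0.0, -0.001, -1.0]]
wrist_force: [4.3, -1.9, -3.5]
gripper_width: 0.132
```

```bash
python3 st.py
```

```text
25.0 tcp [ 0.5123 -0.1623  0.0618] phi -1.9034 reading~ -1.57 F [ 4.25 -1.95 -3.48] M [-0.753 -1.094 -0.077] eff6 [  0.724 -36.664  12.269   2.542  -1.121   0.048] 0.13234919838781437
```

Request:
servo_tool:
  slide:
    - [0.014, 0.039, 0]
    - [0.014, 0.039, 0]
    - [0.014, 0.039, 0]
    - [0.014, 0.039, 0]
    - [0.014, 0.039, 0]
    - [0.014, 0.039, 0]
    - [0, 0, 0]
  twist:
    - [0, 0, 0]
    - [0, 0, 0]
    - [0, 0, 0]
    - [0, 0, 0]
    - [0, 0, 0]
    - [0, 0, 0]
    - [0, 0, 0]
  gripper: [1, 1, 1, 1, 1, 1, 1]

```text
time_s: 25.88
tcp_pos: [0.5172, -0.1484, 0.0618]
ee_rot: [[-0.327, -0.945, 0.001], [-0.945, 0.327, -0.0], [-0.0, -0.001, -1.0]]
wrist_force: [3.9, -2.3, -3.5]
gripper_width: 0.134
```

```bash
python3 st.py
```

```text
25.875 tcp [ 0.5172 -0.1484  0.0618] phi -1.9036 reading~ -1.571 F [ 3.93 -2.27 -3.54] M [-0.765 -1.177 -0.093] eff6 [  0.911 -36.709  12.246   2.462  -1.15    0.045] 0.13415761625747577
```

Request:
servo_tool:
  slide:
    - [0.007, 0.02, 0]
    - [0.007, 0.02, 0]
    - [0, 0, 0]
    - [0, 0, 0]
  twist:
    - [0, 0, 0]
    - [0, 0, 0]
    - [0, 0, 0]
    - [0, 0, 0]
  gripper: [1, 1, 1, 1]

```text
time_s: 26.38
tcp_pos: [0.5172, -0.1482, 0.0618]
ee_rot: [[-0.327, -0.945, -0.001], [-0.945, 0.327, -0.002], [0.003, 0.0, -1.0]]
wrist_force: [2.5, -12.8, -4.4]
gripper_width: 0.137
```

```bash
python3 st.py;python3 shot.py wrist w11 0 560 0 420 1.4
```

```text
26.375 tcp [ 0.5172 -0.1482  0.0618] phi -1.9037 reading~ -1.571 F [  2.55 -12.78  -4.39] M [-3.682 -1.079 -0.073] eff6 [  6.036 -37.252  12.974   0.709  -0.952   0.046] 0.1371948129242811
```

View pics/w11.png

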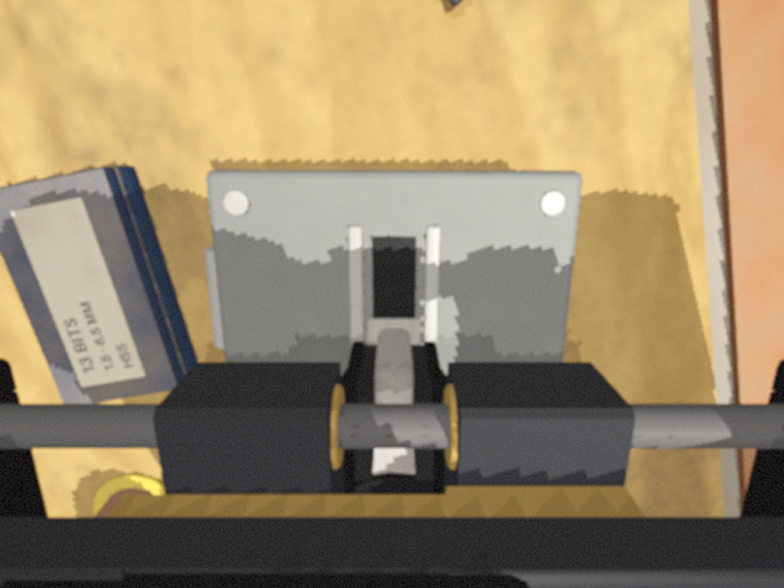

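Request:
servo_tool:
  slide:
    - [0, 0, 0]
    - [0, 0, 0]
    - [0, 0, 0]
    - [0, 0, 0]
    - [0, 0, 0]
    - [0, 0, 0.3]
    - [0, 0, 0.5]
    - [0, 0, 0.5]
    - [0, 0, 0.5]
    - [0, 0.3, 0.3]
    - [0, 0, 0]
    - [0, 0, 0]
  twist:
    - [0, 0, 0]
    - [0, 0, 0]
    - [0, 0, 0]
    - [0, 0, 0]
    - [0, 0, 0]
    - [0, 0, 0]
    - [0, 0, 0]
    - [0, 0, 0]
    - [0, 0, 0]
    - [0, 0, 0]
    - [0, 0, 0]
    - [0, 0, 0]
  gripper: [0.7, 0.4, 0.2, 0, 0, 0, 0, 0, 0, 0, 0, 0]

```text
time_s: 27.92
tcp_pos: [0.5169, -0.128, 0.1869]
ee_rot: [[-0.327, -0.945, -0.002], [-0.945, 0.327, 0.0], [0.0, 0.002, -1.0]]
wrist_force: [-0.3, -0.3, -0.6]
gripper_width: 0.999
```

```bash
python3 st.py;python3 shot.py wrist w12 0 560 0 420 1.4;python3 shot.py side s12 160 440 170 380 2.8
```

```text
27.925 tcp [ 0.5169 -0.128   0.1869] phi -1.9038 reading~ -1.571 F [-0.26 -0.29 -0.6 ] M [-0.029 -0.037  0.043] eff6 [ 1.8300e-01 -3.1931e+01  1.7748e+01  3.9870e+00  1.6000e-02  1.0000e-03] 0.9993625949891918
```

View pics/w12.png

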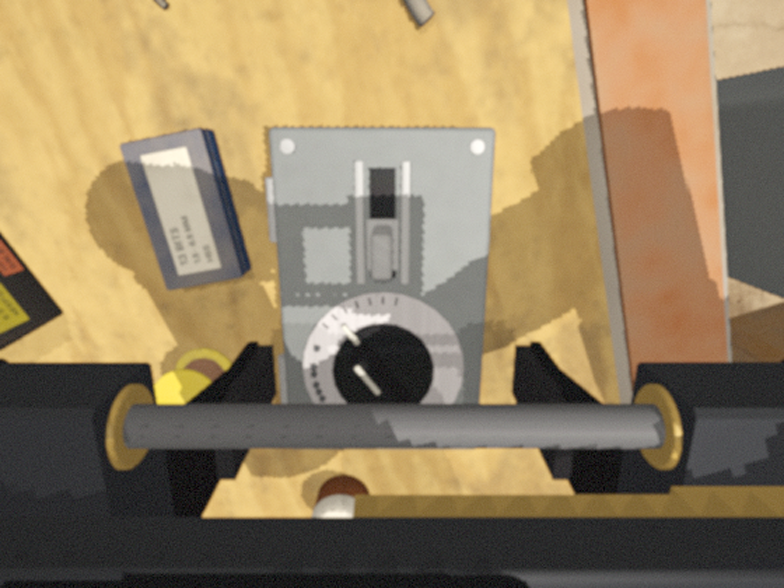

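View pics/s12.png

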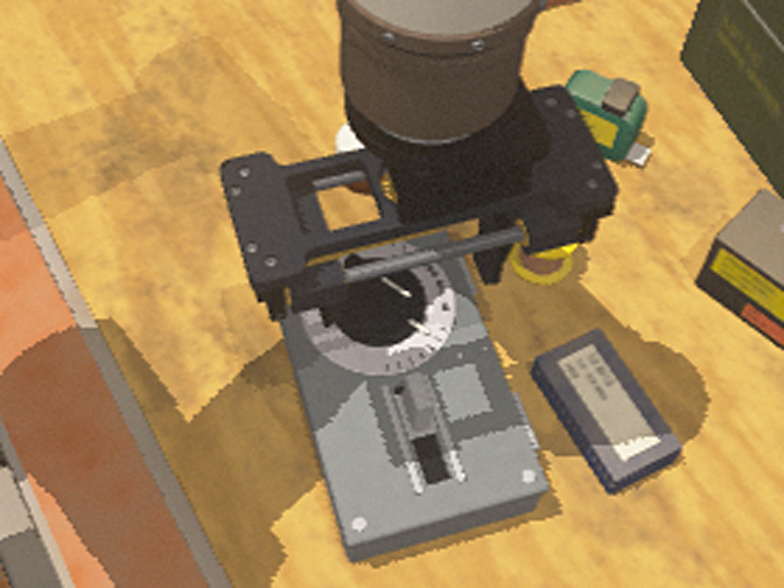

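The bolt fin (wrist picture, about 382, 252) now sits at the dial end of its slot. The pointer (about 350, 335) is still past the one-pip mark. The bystanders have not moved and the gripper is clear.

```bash
python3 -c "
from station import r
r.finish_job()"
```

```text
the job is handed in; nothing more can be done
```

The box is unlocked: I worked the dial in the order you asked, drew the bolt fin fully towards the dial, and handed the job in at about 28 s.

- **Dial marks:** I turned right to the one-pip mark (about -0.345) and left to the three-pip mark (about +0.336, just short of it). I paused about 0.9 s on each, and the pictures showed the pointer on both marks.
- **Stop:** I then turned right in small steps until the dial met its stop at a reading of roughly -0.93. I pressed to about 0.23 N m, well under the 0.56 limit, and let go; the pointer sprang back slightly.
- **Bolt:** The fin moved 25.2 mm without jamming and came up against the end of its travel at about 13 N.
- **Last checks:** The final pictures show the bolt drawn and the dial still at its stop. The gripper was clear with about zero force, and I saw no change in the jar, bit case or spool, though the gripper partly hid the jar and spool.

**Disagreements:** My camera estimates of the dial's centre differed by about 2 mm and of the box's angle by about 1.5 degrees. After gripping the dial I corrected the position from where the gripper settled on it. The light dial friction did not show clearly in the torque readings, but contact with the stop did.

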